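Clamp the carved stone and fire the scanner

TASK

Turn the clamp's crank clockwise until its sprung foot bears on the carved stone and is pushed roughly half-way in (not to its stop), leaving the stone where it stands. Only then pinch the scanner's trigger together with its grip between the fingers, squeeze it fully home for about a second, and let it spring back. Leave the stone clamped and the brush, jar and stone chip undisturbed.

Things in the scene. Friction and masses are not known exactly. Their poses are not given: they have to be found in the camera images.
- clamp: grey C-shaped bench clamp fixed on a dark steel plate 160 x 120 x 12 mm; origin on the table on the axis of its upright screw, +x points from the scanner to the stone, z up. Column at x = 62 to 88 mm; from it an arm 40 mm wide (z = 125 to 151 mm) reaches over the stone and carries the screw at x = y = 0. On the screw's top: steel crank arm with an upright black knob 52 mm off the axis
- knob_grip (a point): the point to hold on the crank's upright black knob (21 mm thick, 48 mm tall, free to spin on its pin so it can be held firmly without regrasping), 22 mm below the knob's top and 52 mm from the screw axis, 236 mm above the table at crank = 0. Circles clockwise seen from above as the crank tightens, sinking 10 mm a turn
- crank (a joint): crank angle in rad, grows clockwise seen from above; the screw goes down 10 mm a turn (1.59 mm a rad) and holds where it is left; range 0 to 16. At 0 the relaxed foot is 12 mm over the stone's top; at 7.54 rad it touches
- pad: round rubber-faced foot of the clamp, 30 mm across, 8 mm thick, on the lower end of the screw; origin at the centre of its underside
- foot (a joint): how far the sprung foot is pushed up into the screw, in m: 0 relaxed, 0.014 at its stop; 5 N to start, 22 N at the stop
- stone: loose carved stone block on the clamp's plate under the foot, about 68 (x) x 78 (y) x 60 mm tall, 0.6 kg, flat top, knobbly carved face towards -x; origin at the centre of its underside
- scanner: grey hand scanner fixed head-down on a steel plate (155 x 190 mm); origin on the table under it, +x to the stone, z up. Head: x -63 to 73, y +-33, top z = 105 mm. The grip rises at x = -30 mm and leans 35 degrees back to -x; approach it along its lean: over its front hangs a lamp bar (x -27 to 7, y -96 to 60, z 235 to 251 mm; post at x = -4, y = -85, 14 mm thick)
- grip: the scanner's fixed black pistol grip, 30 (x) x 34 (y) mm thick; origin where its axis meets the head's top, z runs up along the grip to its butt end at z = 102 mm, +x is its front (trigger) side: front face x = 15 mm, back face x = -15 mm
- trigger_face (a point): middle of the finger face of the trigger, a grey lever 20 mm wide, 46 mm long, 8 mm thick on the front of the grip; in the grip's frame it stands at x = 37, z = 54 mm when released and at x = 25, z = 59 mm when fully squeezed. The lever's pivot is at x = 15, z = 24 mm, its free end at z = 65 mm, towards the butt
- trigger (a joint): trigger angle in rad: 0 released, 0.36 fully squeezed; springs back by itself, about 12 N at the face to squeeze fully
- brush: bystander: brush 190 mm long lying on the table; origin under its middle
- jar: bystander: jar 58 mm across, 75 mm tall; origin under its middle
- chip: bystander: rough stone chip 70 x 50 x 45 mm; origin under its middle
Things that resemble listed ones, but are neither listed nor needed, are in the scene too. What is shaped like the clamp but red or white is not meant.

How it is judged:
On the way, in this order (a step that is already met when the one before it is completed fails the run):
1. the clamp's foot bears on the stone and is pushed in (value of joint foot above 0.0025 m and contact force between pad and stone above 3 N), for 0.2 s.
2. with the stone clamped, the trigger is squeezed fully, pinched together with the grip between the fingers (all of step 1 and value of joint trigger above 0.3 rad and contact force between the fingers and grip above 1 N), for 0.5 s.
3. the trigger has sprung back (value of joint trigger below 0.04 rad), for 0.1 s.
At the end, for the whole second after the job is handed in: The foot rests on the stone with more than 3 N, pushed in 2.5 to 12.5 mm of its 14 mm; the stone stands upright within 12 mm of where it was, at rest; the trigger is back out (under 0.04 rad) (all of step 1 and value of joint foot below 0.0125 m and value of joint trigger below 0.04 rad and distance of stone from where it was at the start of the episode below 0.012 m and angle between stone's own z axis and vertical below 0.08 rad and linear speed of stone below 0.01 m/s); the robot touches nothing.
It fails at once if the foot is driven to its stop (over 13.3 mm) (value of joint foot above 0.0133 m).
It fails at once if the trigger is squeezed before the stone is clamped (value of joint trigger above 0.15 rad and value of joint foot below 0.001 m).
It fails at once if the brush is shifted more than 30 mm (distance of brush from where it was at the start of the episode above 0.03 m).
It fails at once if the jar is shifted more than 30 mm (distance of jar from where it was at the start of the episode above 0.03 m).
It fails at once if the chip is shifted more than 30 mm (distance of chip from where it was at the start of the episode above 0.03 m).
It also fails if it takes over 64 s, if anything falls off the work surface, if the arm or the gripper's body presses on something with over 40 N, if the wrist force passes 120 N, or if a joint passes its speed limit or range.

ROBOT

A 6-joint arm with a two-finger parallel gripper is mounted at the origin on the work surface. World frame = base frame: x ahead of the robot, y to its left, z up, the work surface at z = 0. Lengths are in m, angles in rad, forces in N, time in s.
With the tool pointing down it reaches from about 0.4 to 0.825 m from the base axis. Payload 7 kg.
Tool frame: the origin (TCP) lies on the centre line of the jaws, within the pads' length; the fingertips stand 22 mm ahead of it and the grasp point (between the pads) lies 3 mm ahead of it; z points along the fingers, y is the line along which they close (so a half turn about z gives the same grasp; the last joint's range is limited). The gripper opens to 88 mm and grips with 3 to 60 N. Pads are 19 mm wide; open, the fingers measure 130 mm over their backs; the gripper's body (78 mm by 193 mm) begins 47 mm behind the grasp point.
Start: joints at [1.478, 0.359, 0.012, 0, -1.224, -0.288], TCP at [0.251, 0.627, 0.222] pointing down, gripper open.
Joint ranges: [-3.07, 3.07], [-1.43, 2.12], [-1.02, 1.25], [-3.03, 1.67], [-3.05, -0], [-3.03, 3.03]. Speed limits (rad/s): [2.39, 2.39, 3.01, 3.14, 3.14, 3.14].

INTERFACE

Orientations are given as [roll, pitch, yaw] about the fixed x, y, z axes, in that order (R = Rz(yaw) Ry(pitch) Rx(roll)).
In Python, from station import arm gives the robot as it stands.
- The arm moves only by the tool arm_command, never from a script. Its argument "series" is one flat list of numbers, 7 for each row, row after row: the turn, a rotation vector about the tool's x, y, z each as a share of 90 degrees, from -1 to 1, then the shift along the tool's x, y, z each as a share of 0.1 m, from -1 to 1, then the opening, from 0 (shut) to 1 (fully open). A call has 1 to 8 rows; each row is the pose to reach, as a shift and turn from the pose commanded when the call began, along the tool's axes at that moment; what a row does not reach only later rows make up. A row lasts 1/8 s, in which the tool goes at most 62.5 mm and 10.7 degrees, less where a joint would pass 70% of its speed; a pose out of reach is approached as far as the arm can. A call with a number of a shift or a turn outside -1 to 1 is refused whole. A call with a gripper value outside its range is refused whole. The fingers move at their own pace and stop on an object; "force" is the grip in N (left out, the last holds). Time passes only in rows, so rows that repeat a pose let the fingers close. It gives the time, the measured TCP pose, the force, the opening and the grip force at its end, in the units of the state.
- arm.get_state(): the state, without advancing time (a new reading comes with each control period).
- arm.grab_frame(name): name is "side" or "top" or "wrist"; returns the picture (480x640x3 uint8, blue, green, red); there is no depth.
- arm.camera_model(name): a dict with "fovy" (degrees; the focal length in pixels is half the picture's height over the tangent of half this angle, whatever the lens; pixels are square), "cx", "cy" (the principal point, pixels), "pose" (4x4, takes a point from camera to world coordinates). Camera axes: x right, y down, z forward; pixel columns grow to the right and rows downward; lengths in m; the calibration is good to about 2 mm. The wrist camera is an equidistant fisheye: a pixel r from the principal point sees the ray r / f radians off the axis. A picture is of the moment at which its call begins: read the wrist's pose just before it. camera_model takes no time and is no camera call; for the wrist camera it gives the pose at the moment of the call.
- arm.job_done(): hands the job in; it is judged then, once.
The state is a dict: "t": time; "q": joint angles; "qd": joint speeds; "joint_efforts": joint torques, N m; "eef_pos": TCP position; "ee_rot": TCP orientation; "force": force on the tool from outside, world axes, zero at the start; "moment": the same for the moment, N m; "width": finger opening in m; "gripper_force": force on a finger pad.
Only numpy, scipy, OpenCV 4.12 (cv2) and the standard library are available. Lean on these libraries where they do the work, as an engineer would, in place of code of your own. Each camera call takes 0.05 s, during which the arm holds its last target. There are 200 camera calls.

## Working session

There is one attempt and no reset: what is moved stays moved. The work goes in short steps, Python scripts to look and compute and a tool call to move; the robot and the scene stay as the last step left them, time stands still between calls to the robot, and variables do not carry over. Pictures are saved under pics/ and viewed, at most 10 in all, crops included, and the job is handed in when it is done.

Besides the shell and the picture viewer there is one more tool, called after ">>>" as name(argument=value, ...) on one line, values as JSON. arm_command: Moves the arm, as the interface text tells. Its arguments: {"type":"object","properties":{"series":{"type":"array"},"force":{"type":"number"}},"required":["series"]}

```bash
mkdir -p pics
python3 - <<'E'
from station import arm
import cv2,numpy as np
s=arm.get_state();print(s)
for n in("side","top"):
    cv2.imwrite(f"pics/{n}0.png",arm.grab_frame(n)); m=arm.camera_model(n);print(n,m["fovy"],m["cx"],m["cy"],np.round(m["pose"],4).tolist())
m=arm.camera_model("wrist");print(m)
E
```

```text
{'t': 0.0, 'q': array([ 1.47809568e+00,  3.59398570e-01,  1.10413993e-02, -3.80027161e-04,
       -1.22409349e+00, -2.88126264e-01]), 'qd': array([ 0.00010874,  0.00054733, -0.00010439,  0.00154921, -0.00025143,
       -0.00051477]), 'joint_efforts': array([ 5.12811657e-04, -5.82718241e+01,  2.93053436e+01,  6.99672773e+00,
        6.93808499e-03, -1.57439986e-04]), 'eef_pos': array([0.25070278, 0.62616737, 0.22130216]), 'ee_rot': array([ 3.13990499e+00, -1.27620491e-04, -3.80956230e-01]), 'force': array([ 0.02542013, -0.6023859 ,  0.19637732]), 'moment': array([-0.03741191,  0.05054825, -0.02708905]), 'gripper_force': 0.0, 'width': 0.08770384780629967}
side 45.86695130639144 318.1052585234231 242.36888616369234 [[0.7993, -0.3708, 0.4729, -0.1651], [-0.6008, -0.4798, 0.6394, -0.9455], [-0.0102, -0.7952, -0.6063, 1.0431], [0.0, 0.0, 0.0, 1.0]]
top 57.699889932987276 312.37171438775454 235.14389895251932 [[0.011, -0.9959, 0.0898, 0.4455], [-0.9997, -0.0129, -0.021, 0.0175], [0.022, -0.0896, -0.9957, 1.0247], [0.0, 0.0, 0.0, 1.0]]
{'fovy': 65.70646984690485, 'cx': 315.46291108191133, 'cy': 235.46101819263978, 'pose': array([[-0.37237994, -0.89856567, -0.23219155,  0.31320972],
       [-0.92807858,  0.3610281 ,  0.09126255,  0.60196484],
       [ 0.00182229,  0.24947635, -0.96837918,  0.3826719 ],
       [ 0.        ,  0.        ,  0.        ,  1.        ]])}
```

View pics/top0.png

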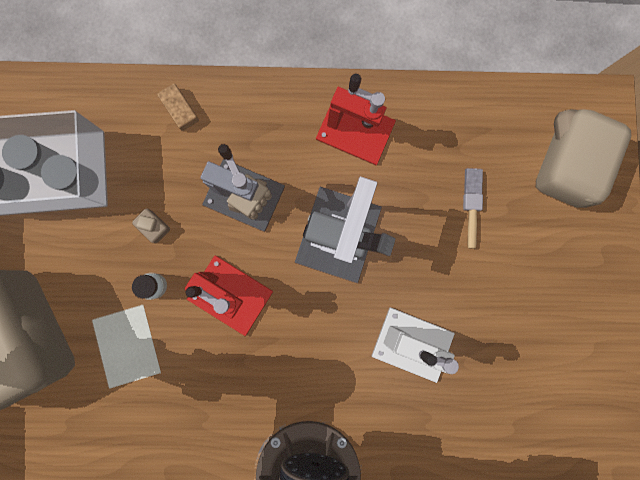

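View pics/side0.png

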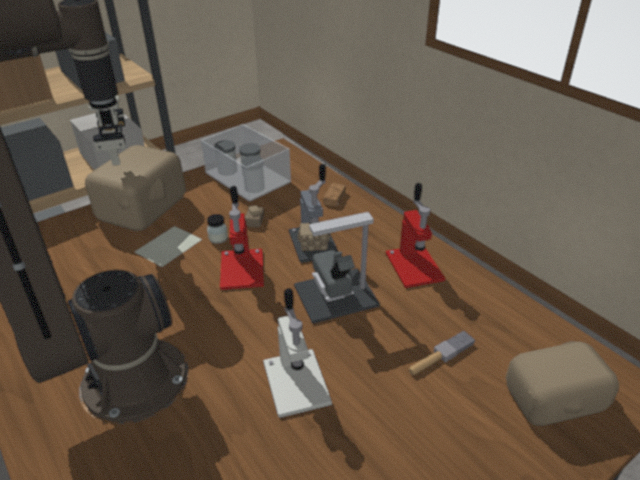

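The candidates are:
- Grey clamp: top view (240,190), knob (225,150); side view (312,210), knob (322,172). This fits the description and has the stone under its foot.
- Red clamps at top (360,115) and (228,290), and a white one at (415,345). These are decoys.

The scanner is at top (340,235). Next is one close crop to check the choice.

Run:
```python
import cv2,numpy as np
t=cv2.imread("pics/top0.png");s=cv2.imread("pics/side0.png")
a=cv2.resize(t[130:290,190:403],(800,600),interpolation=cv2.INTER_CUBIC)
b=cv2.resize(s[155:325,280:400],(424,600),interpolation=cv2.INTER_CUBIC)
cv2.imwrite("pics/c1.png",a);cv2.imwrite("pics/c2.png",b)
```

```text
(no output)
```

View pics/c1.png

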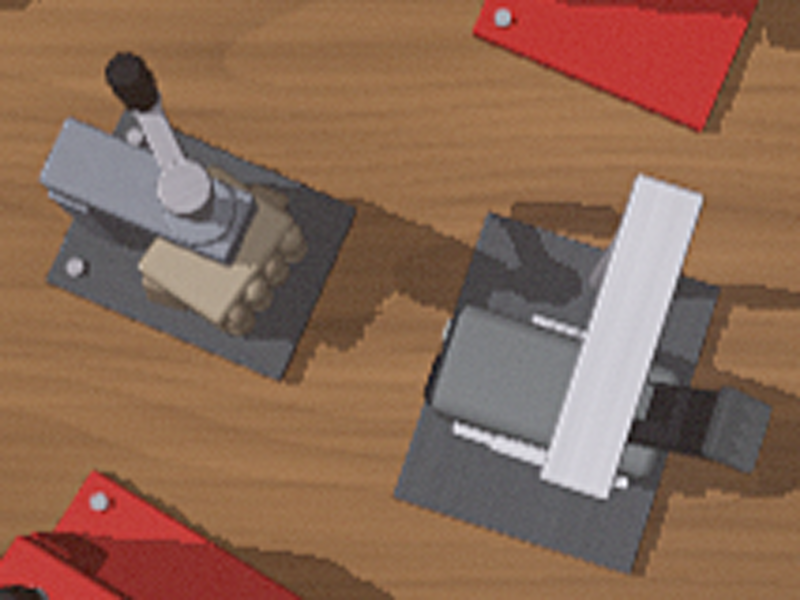

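View pics/c2.png

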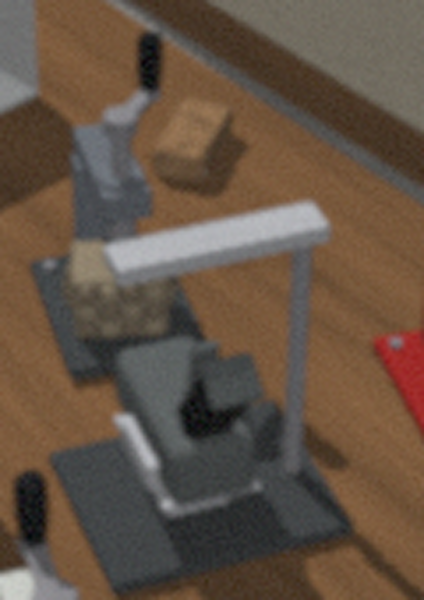

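The crops confirm the grey clamp, with the stone's knobbly face towards the scanner and the knob top at crop (127,70). The scanner's grip leans right, with its butt at crop (740,430). I'm measuring both now.

```bash
cat > h.py <<'E'
import numpy as np
from station import arm
def ray(n,u,v,m=None):
    m=m or arm.camera_model(n);f=240/np.tan(np.radians(m["fovy"]/2));P=np.array(m["pose"])
    x,y=u-m["cx"],v-m["cy"]
    if n=="wrist":
        r=np.hypot(x,y);d=np.array([x/r*np.sin(r/f),y/r*np.sin(r/f),np.cos(r/f)])
    else: d=np.array([x/f,y/f,1])
    return P[:3,3],P[:3,:3]@d
def onz(n,u,v,z,m=None):
    o,d=ray(n,u,v,m);return o+d*(z-o[2])/d[2]
def c1(x,y):return 190+x/3.756,130+y/3.75
def c2(x,y):return 280+x/3.533,155+y/3.529
def proj(n,p,m=None):
    m=m or arm.camera_model(n);f=240/np.tan(np.radians(m["fovy"]/2));P=np.array(m["pose"]);q=P[:3,:3].T@(np.array(p)-P[:3,3])
    if n=="wrist":
        t=np.arctan2(np.hypot(q[0],q[1]),q[2]);h=np.hypot(q[0],q[1]);return m["cx"]+f*t*q[0]/h,m["cy"]+f*t*q[1]/h
    return m["cx"]+f*q[0]/q[2],m["cy"]+f*q[1]/q[2]
E
python3 - <<'E'
from h import *
np.set_printoptions(precision=4,suppress=True)
def q(name,pts,z,cam="top",c=c1):
    P=np.array([onz(cam,*c(*p),z) for p in pts]);print(name,P[:,:2].tolist() if 0 else P[:,:2].round(4).tolist(),"edges",[round(float(np.linalg.norm(P[i]-P[i-1])),4) for i in range(len(P))],
     "dirs",[round(float(np.arctan2(*(P[i]-P[i-1])[1::-1])),3) for i in range(len(P))]);return P
q("cplate",[(355,210),(283,380),(48,283)],.012)
q("carm",[(68,120),(255,200),(235,262),(42,182)],.151)
q("splate",[(488,212),(720,290),(632,575),(393,497)],.012)
q("bar",[(640,174),(704,198),(608,499),(542,478)],.251)
q("knobtop",[(127,71)],.258); q("hub",[(187,187)],.2)
q("side knobtop",[(150,36)],.258,"side",c2)
q("side bar",[(104,248),(316,204),(328,228),(112,270)],.251,"side",c2)
q("side splate",[(52,456),(118,590),(352,526)],.012,"side",c2)
q("butt",[(725,388),(770,408),(752,470),(705,452)],.19)
E
```

```text
cplate [[0.6522, 0.0631], [0.5443, 0.1059], [0.6031, 0.253]] edges [0.1961, 0.116, 0.1584] dirs [-1.318, 2.764, 1.191]
carm [[0.6709, 0.2129], [0.6284, 0.1109], [0.5943, 0.1209], [0.6365, 0.2257]] edges [0.0367, 0.1105, 0.0355, 0.113] dirs [-0.358, -1.965, 2.857, 1.188]
splate [[0.6522, -0.0203], [0.6047, -0.1664], [0.4261, -0.1114], [0.4725, 0.0367]] edges [0.1885, 0.1536, 0.1869, 0.1551] dirs [-0.307, -1.885, 2.843, 1.267]
bar [[0.6231, -0.0845], [0.6119, -0.1154], [0.4664, -0.0695], [0.4759, -0.0382]] edges [0.1543, 0.0329, 0.1526, 0.0328] dirs [-0.305, -1.92, 2.836, 1.274]
knobtop [[0.6676, 0.1618]] edges [0.0] dirs [0.0]
hub [[0.6244, 0.1404]] edges [0.0] dirs [0.0]
side knobtop [[0.6692, 0.1577]] edges [0.0] dirs [0.0]
side bar [[0.4769, -0.0434], [0.6253, -0.0915], [0.6125, -0.1186], [0.4661, -0.0671]] edges [0.026, 0.156, 0.0299, 0.1552] dirs [1.146, -0.313, -2.009, 2.803]
side splate [[0.475, 0.0301], [0.4294, -0.1172], [0.6065, -0.1697]] edges [0.2392, 0.1542, 0.1847] dirs [2.153, -1.871, -0.288]
butt [[0.5258, -0.1365], [0.5157, -0.1597], [0.4837, -0.1502], [0.4927, -0.1261]] edges [0.0347, 0.0253, 0.0334, 0.0257] dirs [-0.304, -1.98, 2.855, 1.216]
```

>>> arm_command(series=[0,0,0,0,0,-0.6,1,0,0,0,0,0,-0.9,1,0,0,0,0.5,0.25,-0.9,1,0,0,0,1,0.5,-0.9,1,0,0,0,1,0.5,-0.9,1])

```text
t: 0.72
eef_pos: [0.3271, 0.5404, 0.3128]
ee_rot: [-3.141, -0.0, -0.384]
force: [0.0, 0.4, 1.1]
width: 0.0876
gripper_force: 0.0
```

>>> arm_command(series=[0,0,0,0.5,0.25,0,1,0,0,0,1,0.5,0,1])

```text
t: 0.98
eef_pos: [0.3995, 0.459, 0.3117]
ee_rot: [3.141, 0.0, -0.379]
force: [1.3, 0.0, 0.5]
width: 0.0876
gripper_force: 0.0
```

>>> arm_command(series=[0,0,0,0.5,0.25,0,1,0,0,0,1,0.5,0,1])

```text
t: 1.23
eef_pos: [0.4742, 0.375, 0.3119]
ee_rot: [3.141, 0.0, -0.38]
force: [2.2, 0.5, -0.5]
width: 0.0876
gripper_force: 0.0
```

>>> arm_command(series=[0,0,0,0.5,0.25,0,1,0,0,0,1,0.5,0,1])

```text
t: 1.48
eef_pos: [0.5487, 0.2915, 0.3119]
ee_rot: [3.141, 0.0, -0.38]
force: [0.7, 0.6, 0.1]
width: 0.0877
gripper_force: 0.0
```

>>> arm_command(series=[0,0,0,0.5,0.25,0,1,0,0,0,1,0.5,0,1])

```text
t: 1.72
eef_pos: [0.623, 0.2079, 0.3118]
ee_rot: [3.141, 0.0, -0.38]
force: [0.4, 1.1, 0.3]
width: 0.0877
gripper_force: 0.0
```

>>> arm_command(series=[0,0,0,0.55,0.25,0,1,0,0,0,0.55,0.25,0,1,0,0,0,0.55,0.25,0,1,0,0,0,0.55,0.25,0,1])

```text
t: 2.22
eef_pos: [0.6634, 0.1662, 0.3123]
ee_rot: [-3.141, 0.0, -0.379]
force: [-0.4, 0.6, -0.5]
width: 0.0874
gripper_force: 0.0
```

Run:
```python
from h import *
import cv2,json
m=arm.camera_model("wrist");im=arm.grab_frame("wrist");cv2.imwrite("pics/w1.png",im)
m["pose"]=np.array(m["pose"]).tolist();json.dump(m,open("w1.json","w"))
s=arm.get_state();print(s["eef_pos"],s["ee_rot"],s["t"])
```

```text
[0.66331822 0.16629942 0.31250227] [-3.14131024e+00 -1.10444302e-04 -3.79084156e-01] 2.275
```

View pics/w1.png

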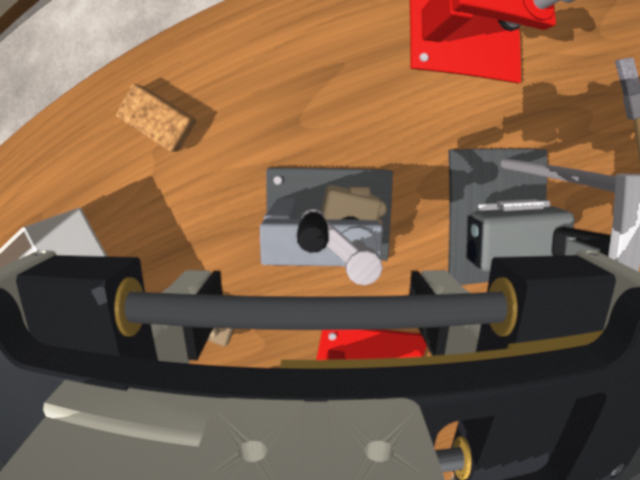

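The wrist view shows the knob top at about (312,236), the hub disc at (364,267) and the arm near (265–390, 240). I'm triangulating these against the top view.

Run:
```python
from h import *
import cv2,json
m=json.load(open("w1.json"));im=cv2.imread("pics/w1.png")
def tri(*rays):
    A=np.zeros((3,3));b=np.zeros(3)
    for o,d in rays:
        d=d/np.linalg.norm(d);M=np.eye(3)-np.outer(d,d);A+=M;b+=M@o
    p=np.linalg.solve(A,b);return p.round(4),[round(float(np.linalg.norm(np.cross(p-o,d/np.linalg.norm(d)))),4) for o,d in rays]
g=im.max(2);k=np.zeros_like(g);k[200:265,285:340]=(g[200:265,285:340]<45)
c=max(cv2.findContours(k,0,2)[0],key=cv2.contourArea);print("knob",cv2.minEnclosingCircle(c),cv2.boundingRect(c))
h=np.zeros_like(g);h[245:295,335:395]=(im.min(2)[245:295,335:395]>150)
c=max(cv2.findContours(h,0,2)[0],key=cv2.contourArea);e=cv2.minEnclosingCircle(c);print("hub",e,cv2.boundingRect(c))
R=[ray("wrist",*e[0],m),ray("top",*c1(187,187))];print("hubtri",tri(*R))
for z in(.19,.2,.21,.22):print(z,onz("wrist",*e[0],z,m)[:2],onz("top",*c1(187,187),z)[:2])
print("knobtri",tri(ray("wrist",312,236,m),ray("top",*c1(127,71)),ray("side",*c2(150,36))))
print("knob z.258",onz("wrist",312,236,.258,m))
```

```text
knob ((313.5, 231.41891479492188), 18.74860382080078) (298, 213, 29, 38)
hub ((357.0, 260.0), 26.627153396606445) (335, 245, 47, 40)
hubtri (array([0.6265, 0.1437, 0.1887]), [0.0017, 0.0017])
0.19 [0.62650652 0.14533268] [0.62654237 0.14192093]
0.2 [0.63000955 0.14520741] [0.62437286 0.1404307 ]
0.21 [0.63351258 0.14508215] [0.62220336 0.13894048]
0.22 [0.63701561 0.14495688] [0.62003385 0.13745025]
knobtri (array([0.6721, 0.1638, 0.2528]), [0.0017, 0.003, 0.0019])
knob z.258 [0.67465336 0.1644074  0.258     ]
```

Run:
```python
from h import *
import cv2,json
m=json.load(open("w1.json"));t=cv2.imread("pics/top0.png");s=cv2.imread("pics/side0.png")
def blob(im,x0,x1,y0,y1,th):
    g=im.max(2)[y0:y1,x0:x1]<th;n,l,st,ce=cv2.connectedComponentsWithStats(g.astype(np.uint8));i=1+st[1:,4].argmax();return ce[i]+[x0,y0],st[i]+[x0,y0,0,0,0]
bt=blob(t,212,236,140,162,75);bs=blob(s,312,332,160,185,75);print(bt,bs)
for z in(.23,.234,.238):print(z,onz("wrist",313,231.5,z,m)[:2],onz("top",*bt[0],z)[:2],onz("side",*bs[0],z)[:2])
for z in(.19,.2,.21,.22):print(z,onz("wrist",365,268,z,m)[:2],onz("top",*c1(187,187),z)[:2])
# arm end top corners in wrist at z .151, checks
print([onz("wrist",u,v,.151,m)[:2].round(4).tolist() for u,v in((261,264),(261,222))])
```

```text
(array([224.82119205, 151.64238411]), array([218, 144,  14,  16, 151])) (array([321.94392523, 172.10280374]), array([319, 164,   7,  18, 107]))
0.23 [0.67066567 0.16554936] [0.67060448 0.16500928] [0.67417781 0.16681299]
0.234 [0.67157173 0.16515897] [0.66947122 0.16426697] [0.67004891 0.16134088]
0.238 [0.67247778 0.16476858] [0.66833796 0.16352467] [0.66592001 0.15586877]
0.19 [0.6175811 0.1415796] [0.62654237 0.14192093]
0.2 [0.62139893 0.1415867 ] [0.62437286 0.1404307 ]
0.21 [0.62521675 0.14159381] [0.62220336 0.13894048]
0.22 [0.62903458 0.14160091] [0.62003385 0.13745025]
[[0.6419, 0.2293], [0.6782, 0.2132]]
```

>>> arm_command(series=[0,0,0,0.07,0,0,1,0,0,0,0.07,0,0.4,1,0,0,0,0.07,0,0.73,1,0,0,0,0.07,0,0.73,1,0,0,0,0.07,0,0.73,0,0,0,0,0.07,0,0.73,0,0,0,0,0.07,0,0.73,0,0,0,0,0.07,0,0.73,0], force=25)

```text
t: 3.28
eef_pos: [0.6706, 0.1625, 0.2399]
ee_rot: [-3.141, -0.001, -0.381]
force: [-0.6, -0.3, -0.2]
width: 0.0533
gripper_force: 0.0
```

Run:
```python
from h import *
s=arm.get_state();print(s)
```

```text
{'t': 3.275, 'q': array([ 5.19460243e-01,  3.73405490e-01,  7.40740844e-02,  4.81459380e-05,
       -1.27056594e+00,  6.70566675e-01]), 'qd': array([-3.86765335e-05,  4.71930491e-03, -3.72355953e-03, -3.63377792e-04,
        2.11729974e-03,  1.43487061e-04]), 'joint_efforts': array([ 1.59309874e-02, -6.00485229e+01,  2.99732977e+01,  7.08859161e+00,
        7.74259656e-02,  2.73707365e-04]), 'eef_pos': array([0.67057883, 0.16250159, 0.23990498]), 'ee_rot': array([-3.14091692e+00, -5.94699570e-04, -3.80755391e-01]), 'force': array([-0.56933935, -0.26261902, -0.23889468]), 'moment': array([-0.01671192, -0.03274128, -0.0414223 ]), 'gripper_force': 0.0, 'width': 0.05329499496911308}
```

Fingers close at about 70 mm/s, so I'm holding the pose.

>>> arm_command(series=[0,0,0,0,0,0,0,0,0,0,0,0,0,0,0,0,0,0,0,0,0,0,0,0,0,0,0,0,0,0,0,0,0,0,0,0,0,0,0,0,0,0])

```text
t: 4.03
eef_pos: [0.6706, 0.1627, 0.2392]
ee_rot: [-3.141, -0.0, -0.381]
force: [2.0, 1.5, 0.4]
width: 0.0195
gripper_force: 25.0
```

```bash
cat > circ.py <<'E'
import sys
from h import *
# circle rows about (cx,cy) starting at phase a (world), clockwise; n rows of step d; yaw of tool
def rows(cx,cy,p,n,d,yaw,r=.052):
    a=np.arctan2(p[1]-cy,p[0]-cx);x=np.array([np.cos(yaw),np.sin(yaw)]);y=np.array([np.sin(yaw),-np.cos(yaw)])
    out=[]
    for i in range(1,n+1):
        t=np.array([cx+r*np.cos(a-i*d),cy+r*np.sin(a-i*d)])-p[:2]
        out.append([round(float(t@x)*10,3),round(float(t@y)*10,3),round(1.59e-3*i*d*10,3)])
    return a,out
if __name__=="__main__":
    cx,cy,n,d=map(float,sys.argv[1:5]);s=arm.get_state();print(s["t"],s["eef_pos"],s["width"],s["gripper_force"],s["force"])
    p=s["eef_pos"] if len(sys.argv)<6 else np.array([float(v) for v in sys.argv[5:7]])
    print(rows(cx,cy,p,int(n),d,-.381))
E
python3 circ.py .6238 .1405 8 .3
```

```text
4.025 [0.67059303 0.16270687 0.23924614] 0.019539405193261295 24.99862018492422 [2.01580308 1.51065579 0.38640447]
(np.float64(0.44310264182068315), [[0.098, 0.12, 0.005], [0.155, 0.265, 0.01], [0.167, 0.42, 0.014], [0.132, 0.571, 0.019], [0.054, 0.705, 0.024], [-0.06, 0.811, 0.029], [-0.201, 0.878, 0.033], [-0.354, 0.9, 0.038]])
```

>>> arm_command(series=[0,0,0,0.098,0.12,0.005,0,0,0,0,0.155,0.265,0.01,0,0,0,0,0.167,0.42,0.014,0,0,0,0,0.132,0.571,0.019,0])

```text
t: 4.53
eef_pos: [0.6594, 0.1044, 0.2369]
ee_rot: [-3.141, 0.004, -0.381]
force: [-10.6, 11.8, 4.8]
width: 0.02
gripper_force: 25.0
```

```bash
python3 circ.py .6238 .1405 8 .3
```

```text
4.525 [0.65941565 0.10444362 0.23691576] 0.019975746582400204 25.012765907740686 [-10.56085873  11.82273339   4.7603451 ]
(np.float64(-0.7915473771906826), [[-0.071, 0.137, 0.005], [-0.188, 0.238, 0.01], [-0.331, 0.3, 0.014], [-0.485, 0.317, 0.019], [-0.638, 0.288, 0.024], [-0.775, 0.215, 0.029], [-0.885, 0.105, 0.033], [-0.956, -0.033, 0.038]])
```

```bash
python3 circ.py .6228 .1415 8 .3 .6617 .1048
```

```text
4.525 [0.65941565 0.10444362 0.23691576] 0.019975746582400204 25.012765907740686 [-10.56085873  11.82273339   4.7603451 ]
(np.float64(-0.7563058446306719), [[-0.092, 0.129, 0.005], [-0.206, 0.234, 0.01], [-0.346, 0.301, 0.014], [-0.5, 0.324, 0.019], [-0.653, 0.3, 0.024], [-0.793, 0.232, 0.029], [-0.906, 0.125, 0.033], [-0.983, -0.01, 0.038]])
```

>>> arm_command(series=[0,0,0,-0.092,0.129,0.005,0,0,0,0,-0.206,0.234,0.01,0,0,0,0,-0.346,0.301,0.014,0,0,0,0,-0.5,0.324,0.019,0])

```text
t: 5.03
eef_pos: [0.6034, 0.0939, 0.2354]
ee_rot: [-3.138, -0.001, -0.381]
force: [5.9, 10.5, -4.6]
width: 0.0195
gripper_force: 25.0
```

```bash
python3 - <<'E'
from h import *
c=np.array([.6617,.1048])+np.array([[.9286,-.371],[-.371,-.9286]]).T@np.array([-.05,.0324]);print("cmd",c)
E
python3 circ.py .6228 .1415 8 .3 .6032 .0933
```

```text
cmd [0.6032496  0.09326336]
5.025 [0.60343827 0.09386638 0.23543563] 0.019454651908857406 24.996986787300557 [ 5.85318972 10.49895796 -4.55251929]
(np.float64(-1.957012848840261), [[-0.154, -0.024, 0.005], [-0.293, -0.093, 0.01], [-0.406, -0.199, 0.014], [-0.483, -0.334, 0.019], [-0.516, -0.486, 0.024], [-0.503, -0.641, 0.029], [-0.445, -0.785, 0.033], [-0.347, -0.906, 0.038]])
```

```bash
python3 circ.py .6230 .1422 8 .3 .6032 .0933
```

```text
5.025 [0.60343827 0.09386638 0.23543563] 0.019454651908857406 24.996986787300557 [ 5.85318972 10.49895796 -4.55251929]
(np.float64(-1.955526543624484), [[-0.154, -0.031, 0.005], [-0.293, -0.099, 0.01], [-0.407, -0.206, 0.014], [-0.483, -0.341, 0.019], [-0.517, -0.493, 0.024], [-0.504, -0.648, 0.029], [-0.446, -0.792, 0.033], [-0.348, -0.912, 0.038]])
```

>>> arm_command(series=[0,0,0,-0.154,-0.031,0.005,0,0,0,0,-0.293,-0.099,0.01,0,0,0,0,-0.407,-0.206,0.014,0,0,0,0,-0.483,-0.341,0.019,0,0,0,0,-0.517,-0.493,0.024,0,0,0,0,-0.504,-0.648,0.029,0,0,0,0,-0.446,-0.792,0.033,0,0,0,0,-0.348,-0.912,0.038,0])

```text
t: 6.02
eef_pos: [0.6054, 0.1919, 0.2315]
ee_rot: [-3.141, 0.0, -0.38]
force: [-0.6, -0.5, -0.4]
width: 0.0195
gripper_force: 25.0
```

```bash
python3 - <<'E'
from h import *
c=np.array([.6032,.0933])+np.array([[.9286,-.371],[-.371,-.9286]]).T@np.array([-.0348,-.0912]);print("cmd",c)
E
python3 circ.py .6230 .1420 8 .3 .6047 .1909
```

```text
cmd [0.60471992 0.19089912]
6.025 [0.60536208 0.19191249 0.23154851] 0.019464151903353925 25.000236594787566 [-0.57095617 -0.45817415 -0.4392664 ]
(np.float64(1.9288945022105592), [[0.131, -0.085, 0.005], [0.28, -0.129, 0.01], [0.435, -0.127, 0.014], [0.583, -0.08, 0.019], [0.71, 0.009, 0.024], [0.806, 0.132, 0.029], [0.86, 0.278, 0.033], [0.87, 0.433, 0.038]])
```

```bash
python3 circ.py .6230 .1420 8 .4 .6047 .1909
```

```text
6.025 [0.60536208 0.19191249 0.23154851] 0.019464151903353925 25.000236594787566 [-0.57095617 -0.45817415 -0.4392664 ]
(np.float64(1.9288945022105592), [[0.179, -0.105, 0.006], [0.383, -0.133, 0.013], [0.583, -0.08, 0.019], [0.746, 0.047, 0.025], [0.847, 0.227, 0.032], [0.87, 0.433, 0.038], [0.81, 0.631, 0.045], [0.679, 0.79, 0.051]])
```

>>> arm_command(series=[0,0,0,0.179,-0.105,0.006,0,0,0,0,0.383,-0.133,0.013,0,0,0,0,0.583,-0.08,0.019,0,0,0,0,0.746,0.047,0.025,0,0,0,0,0.847,0.227,0.032,0,0,0,0,0.87,0.433,0.038,0,0,0,0,0.81,0.631,0.045,0,0,0,0,0.679,0.79,0.051,0])

```text
t: 7.02
eef_pos: [0.6375, 0.0921, 0.2263]
ee_rot: [-3.138, 0.0, -0.382]
force: [-2.8, 13.4, 0.1]
width: 0.0195
gripper_force: 25.0
```

```bash
python3 - <<'E'
from h import *
c=np.array([.6047,.1909])+np.array([[.9286,-.371],[-.371,-.9286]]).T@np.array([.0679,.079]);print("cmd",c)
E
python3 circ.py .6230 .1420 8 .4 .6384 .0924
```

```text
cmd [0.63844294 0.0923497 ]
7.025 [0.63748967 0.09205663 0.22631932] 0.019528801283860288 25.00855737074744 [-2.82274248 13.37945842  0.11762559]
(np.float64(-1.2697492693533512), [[-0.183, 0.096, 0.006], [-0.389, 0.113, 0.013], [-0.585, 0.049, 0.019], [-0.74, -0.087, 0.025], [-0.831, -0.273, 0.032], [-0.842, -0.479, 0.038], [-0.771, -0.674, 0.045], [-0.631, -0.825, 0.051]])
```

>>> arm_command(series=[0,0,0,-0.183,0.096,0.006,0,0,0,0,-0.389,0.113,0.013,0,0,0,0,-0.585,0.049,0.019,0,0,0,0,-0.74,-0.087,0.025,0,0,0,0,-0.831,-0.273,0.032,0,0,0,0,-0.842,-0.479,0.038,0,0,0,0,-0.771,-0.674,0.045,0,0,0,0,-0.631,-0.825,0.051,0])

```text
t: 8.02
eef_pos: [0.6106, 0.1938, 0.2214]
ee_rot: [3.141, 0.001, -0.38]
force: [-0.7, -5.0, -0.7]
width: 0.02
gripper_force: 25.0
```

```bash
python3 - <<'E'
from h import *
c=np.array([.6384,.0924])+np.array([[.9286,-.371],[-.371,-.9286]]).T@np.array([-.0631,-.0825]);print("cmd",c)
E
python3 circ.py .6230 .1420 3 .25 .6104 .1924
```

```text
cmd [0.61041284 0.1924196 ]
8.025 [0.61062351 0.19377025 0.22140805] 0.019969582530065436 25.004598197774612 [-0.69268573 -5.02777709 -0.65780443]
(np.float64(1.8157749899217597), [[0.113, -0.063, 0.004], [0.239, -0.095, 0.008], [0.369, -0.095, 0.012]])
```

>>> arm_command(series=[0,0,0,0.113,-0.063,0.004,0,0,0,0,0.239,-0.095,0.008,0,0,0,0,0.369,-0.095,0.012,0,0,0,0,0.369,-0.095,0.012,0,0,0,0,0.369,-0.095,0.012,1,0,0,0,0.369,-0.095,0.012,1,0,0,0,0.369,-0.095,0.012,1,0,0,0,0.369,-0.095,0.012,1])

```text
t: 9.02
eef_pos: [0.6479, 0.187, 0.2204]
ee_rot: [3.141, 0.0, -0.381]
force: [-0.1, 0.4, 0.0]
width: 0.0538
gripper_force: 0.0
```

>>> arm_command(series=[0,0,0,0,0,-0.5,1,0,0,0,0,0,-1,1,0,0,0,0,0,-1,1,0,0,0,0,0,-1,1])

```text
t: 9.52
eef_pos: [0.6477, 0.1873, 0.32]
ee_rot: [-3.141, 0.0, -0.381]
force: [-0.2, 0.4, 0.0]
width: 0.0865
gripper_force: 0.0
```

Run:
```python
from h import *
import cv2,json
im=arm.grab_frame("wrist");cv2.imwrite("pics/w2.png",im)
t=arm.grab_frame("top");cv2.imwrite("pics/top2.png",t);cv2.imwrite("pics/side2.png",arm.grab_frame("side"))
print(arm.get_state())
t0=cv2.imread("pics/top0.png")
```

```text
{'t': 9.675, 'q': array([ 5.69518176e-01,  3.19011600e-01,  1.69865560e-01, -2.59279681e-04,
       -1.42410829e+00,  6.20478583e-01]), 'qd': array([-0.00119898,  0.00202512,  0.0031048 ,  0.00334149, -0.00130819,
        0.00202954]), 'joint_efforts': array([-1.02024656e-02, -5.74058604e+01,  3.11440086e+01,  7.35478029e+00,
        7.14932475e-02, -1.83724155e-04]), 'eef_pos': array([0.64756229, 0.186996  , 0.31876974]), 'ee_rot': array([ 3.13974189e+00,  1.63775432e-03, -3.80839296e-01]), 'force': array([-0.23430112,  0.22706359,  0.73269219]), 'moment': array([0.00261275, 0.01711485, 0.00184272]), 'gripper_force': 0.0, 'width': 0.08733638553711184}
```

The foot should now be in by about 7 mm (crank ≈ 11.95 rad). I'm travelling over the lamp bar to behind the grip, then yawing and tilting.

>>> arm_command(series=[0,0,0,0,0.5,0,1,0,0,0,0,1,0,1])

```text
t: 9.93
eef_pos: [0.6101, 0.0936, 0.3186]
ee_rot: [3.14, 0.002, -0.38]
force: [0.2, -0.4, -0.0]
width: 0.0878
gripper_force: 0.0
```

>>> arm_command(series=[0,0,0,0,0.5,0,1,0,0,0,0,1,0,1])

```text
t: 10.18
eef_pos: [0.5727, 0.0001, 0.3193]
ee_rot: [3.141, 0.001, -0.381]
force: [0.3, -0.0, -0.3]
width: 0.0876
gripper_force: 0.0
```

>>> arm_command(series=[0,0,0,0,0.5,0,1,0,0,0,0,1,0,1])

```text
t: 10.42
eef_pos: [0.5355, -0.0927, 0.3195]
ee_rot: [3.141, 0.001, -0.38]
force: [1.0, -0.9, -0.6]
width: 0.0879
gripper_force: 0.0
```

>>> arm_command(series=[0,0,0,0,0.5,0,1,0,0,0,0,1,0,1])

```text
t: 10.68
eef_pos: [0.4983, -0.1855, 0.3196]
ee_rot: [3.141, 0.001, -0.381]
force: [0.9, -0.3, 0.2]
width: 0.0877
gripper_force: 0.0
```

>>> arm_command(series=[0,0,-0.049,0,0.2,0,1,0,0,-0.049,0,0.2,0,1,0,0,-0.049,0,0.2,0,1])

```text
t: 11.05
eef_pos: [0.492, -0.2024, 0.3197]
ee_rot: [3.141, 0.001, -0.305]
force: [0.9, 0.6, -0.6]
width: 0.0875
gripper_force: 0.0
```

>>> arm_command(series=[0.11,0,0,0,0,0,1,0.22,0,0,0,0,0,1,0.33,0,0,0,0,0,1,0.44,0,0,0,0,0,1,0.467,0,0,0,0,0,1,0.467,0,0,0,0,0,1,0.467,0,0,0,0,0,1])

```text
t: 11.92
eef_pos: [0.4924, -0.2018, 0.3208]
ee_rot: [-2.41, -0.001, -0.302]
force: [-0.0, 0.1, 0.4]
width: 0.088
gripper_force: 0.0
```

Run:
```python
from h import *
import cv2,json
m=arm.camera_model("wrist");im=arm.grab_frame("wrist");cv2.imwrite("pics/w3.png",im)
m["pose"]=np.array(m["pose"]).tolist();json.dump(m,open("w3.json","w"))
s=arm.get_state();print(s["eef_pos"],s["ee_rot"],s["q"],s["t"])
```

```text
[ 0.4924162  -0.20157339  0.32108873] [-2.41009154e+00 -1.34240346e-03 -3.01713293e-01] [-0.57664698  0.244428    0.12801706 -0.70227297 -1.66366051  1.85491689] 11.975
```

View pics/w3.png

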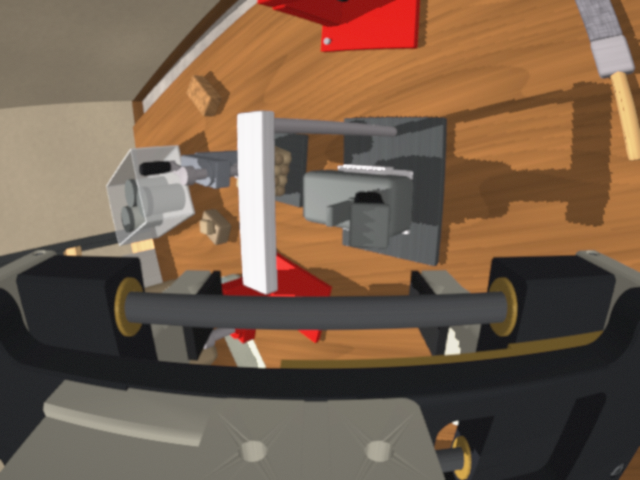

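The wrist view shows the lamp bar at (257,200) and the grip butt near (370,225). I need a zoom for exact corners.

Run:
```python
import cv2
a=cv2.imread("pics/w3.png")[100:300,220:460];cv2.imwrite("pics/c3.png",cv2.resize(a,(720,600),interpolation=cv2.INTER_CUBIC))
```

```text
(no output)
```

View pics/c3.png

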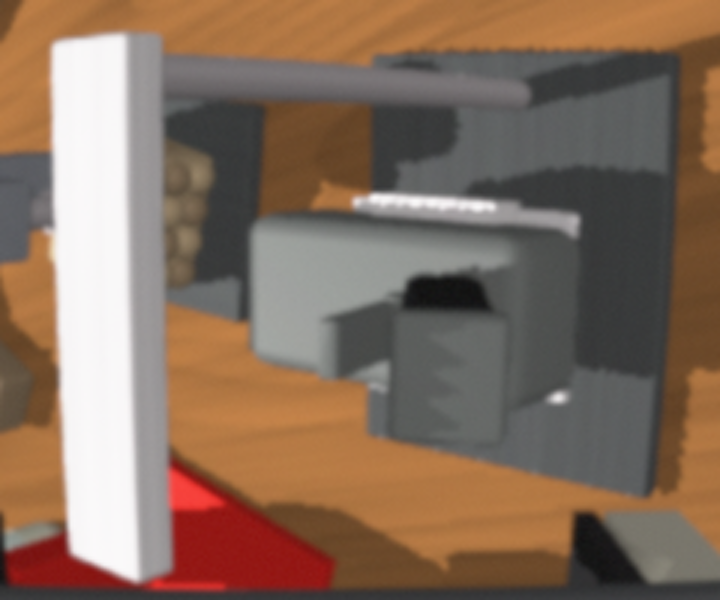

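Butt face corners in the crop are (398,308), (505,312), (500,444) and (392,438). The trigger lies in front of it at (325–390, 322–375), and the bar's lower right edge runs (160,40)–(172,570).

Run:
```python
from h import *
import json
m=json.load(open("w3.json"));c3=lambda x,y:(220+x/3,100+y/3)
def tri(*rays):
    A=np.zeros((3,3));b=np.zeros(3)
    for o,d in rays:
        d=d/np.linalg.norm(d);M=np.eye(3)-np.outer(d,d);A+=M;b+=M@o
    p=np.linalg.solve(A,b);return p.round(4),[round(float(np.linalg.norm(np.cross(p-o,d/np.linalg.norm(d)))),4) for o,d in rays]
W=[(398,308),(505,312),(500,444),(392,438)];T=[(725,388),(770,408),(752,470),(705,452)]
pts=[]
for w,t in zip(W,T):
    r=tri(ray("wrist",*c3(*w),m),ray("top",*c1(*t)));pts.append(r[0]);print(w,r)
print("butt centre",np.mean(pts,0))
B=[onz("wrist",*c3(*p),.251,m)[:2] for p in((52,42),(125,34),(138,582),(70,550))];print("bar",np.round(B,4).tolist(),np.mean(B,0))
S=[onz("wrist",*c3(*p),.012,m)[:2] for p in((373,55),(670,55),(648,492),(369,433))];print("plate",np.round(S,4).tolist())
yaw=1.267;ex=np.array([np.cos(yaw),np.sin(yaw),0]);ey=np.array([-ex[1],ex[0],0]);ez=np.array([0,0,1.])
def sc(p,O=np.array([.5303,-.063,0])):return O+ex*p[0]+ey*p[1]+ez*p[2]
def gr(x,y,z):
    c,s=np.cos(np.radians(35)),np.sin(np.radians(35));return sc(np.array([-.03+x*c-z*s,y,.105+x*s+z*c]))
inv=lambda u,v:((u-220)*3,(v-100)*3)
for n,p in(("butt c",gr(0,0,.102)),("b1",gr(.015,-.017,.102)),("b2",gr(-.015,-.017,.102)),("b3",gr(-.015,.017,.102)),("b4",gr(.015,.017,.102)),("trig end",gr(.037,0,.065))):
    print(n,p.round(4),"wrist crop",np.round(inv(*proj("wrist",p,m))),"top crop",np.round([(proj("top",p)[0]-190)*3.756,(proj("top",p)[1]-130)*3.75]))
```

```text
(398, 308) (array([ 0.5279, -0.1363,  0.1906]), [0.0022, 0.0022])
(505, 312) (array([ 0.5197, -0.1622,  0.177 ]), [0.0029, 0.0029])
(500, 444) (array([ 0.4854, -0.1522,  0.1788]), [0.0012, 0.0012])
(392, 438) (array([ 0.4934, -0.1255,  0.1926]), [0.0009, 0.0009])
butt centre [ 0.5066  -0.14405  0.18475]
bar [[0.6252, -0.0856], [0.6153, -0.1162], [0.4703, -0.0703], [0.4808, -0.0401]] [ 0.54791006 -0.07803256]
plate [[0.6552, -0.0213], [0.609, -0.1658], [0.4334, -0.1123], [0.4768, 0.0339]]
butt c [ 0.5038 -0.1475  0.1886] wrist crop [455. 393.] top crop [746. 431.]
b1 [ 0.5237 -0.1408  0.1972] wrist crop [403. 330.] top crop [736. 391.]
b2 [ 0.5164 -0.1643  0.1799] wrist crop [512. 334.] top crop [775. 408.]
b3 [ 0.4839 -0.1541  0.1799] wrist crop [506. 453.] top crop [756. 471.]
b4 [ 0.4913 -0.1306  0.1972] wrist crop [399. 450.] top crop [716. 454.]
trig end [ 0.5192 -0.0983  0.1795] wrist crop [333. 361.] top crop [648. 401.]
```

>>> arm_command(series=[0,0,0,-0.04,0.455,0,1,0,0,0,-0.04,0.455,0.4,1,0,0,0,-0.04,0.455,0.88,1,0,0,0,-0.04,0.455,0.88,1,0,0,0,-0.04,0.455,0.88,1])

```text
t: 12.6
eef_pos: [0.4962, -0.1771, 0.2256]
ee_rot: [-2.41, -0.002, -0.301]
force: [0.7, -0.1, 1.1]
width: 0.0878
gripper_force: 0.0
```

Run:
```python
from h import *
import cv2,json
m=arm.camera_model("wrist");im=arm.grab_frame("wrist");cv2.imwrite("pics/w4.png",im)
s=arm.get_state();print(s["eef_pos"],s["ee_rot"],s["force"],s["t"])
sd=arm.grab_frame("side")[120:300,290:430];sd=cv2.resize(sd,(467,600),interpolation=cv2.INTER_CUBIC)
w=cv2.resize(im[120:330,230:350+80],(333,350))
o=np.zeros((600,800,3),np.uint8);o[:,:467]=sd;o[:350,467:]=w;cv2.imwrite("pics/c4.png",o)
from scipy.spatial.transform import Rotation as R
r=R.from_euler("xyz",s["ee_rot"]).as_matrix();print("delta tool mm to final",(r.T@(np.array([.512,-.1258,.1658])-s["eef_pos"])*1e3).round(1))
```

```text
[ 0.49629845 -0.17755854  0.22582447] [-2.40963325 -0.00245654 -0.30212366] [-0.14434907 -0.33264064  0.10014904] 12.65
delta tool mm to final [-0.6 -0.1 80.8]
```

View pics/c4.png

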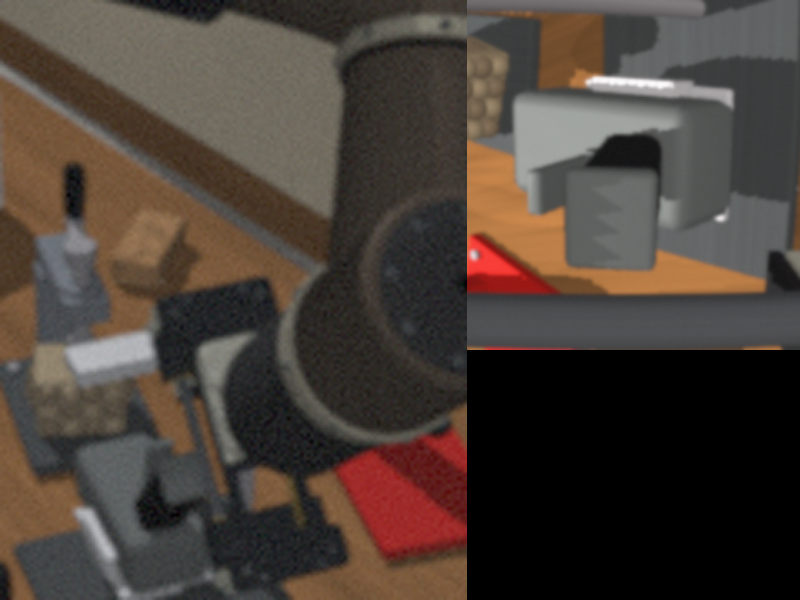

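The butt sits centred between the fingers (wrist about (317,250), fingers centred at 316). I'm advancing along the lean.

>>> arm_command(series=[0,0,0,0.01,0,0.25,1,0,0,0,0.02,0,0.5,1,0,0,0,0.02,0,0.7,1,0,0,0,0.02,0,0.81,1,0,0,0,0.02,0,0.81,1])

```text
t: 13.32
eef_pos: [0.5138, -0.1262, 0.1641]
ee_rot: [-2.408, 0.0, -0.303]
force: [0.7, 0.3, 0.4]
width: 0.0877
gripper_force: 0.0
```

>>> arm_command(series=[0,0,0,0,0,0,0,0,0,0,0,0,0,0,0,0,0,0,0,0,0,0,0,0,0,0,0,0,0,0,0,0,0,0,0,0,0,0,0,0,0,0,0,0,0,0,0,0,0], force=40)

```text
t: 14.2
eef_pos: [0.5137, -0.1268, 0.1639]
ee_rot: [-2.409, 0.0, -0.304]
force: [-0.4, -1.3, -2.9]
width: 0.0317
gripper_force: 39.5
```

The width of 31.7 mm is smaller than expected for trigger plus grip (about 40), so I need to look.

Run:
```python
from h import *
import cv2
s=arm.get_state();print(s["eef_pos"],s["ee_rot"],s["force"],s["moment"],s["width"],s["t"])
w=arm.grab_frame("wrist");sd=arm.grab_frame("side");t=arm.grab_frame("top")
cv2.imwrite("pics/w5.png",w);cv2.imwrite("pics/s5.png",sd);cv2.imwrite("pics/t5.png",t)
o=np.zeros((600,800,3),np.uint8)
o[:300,:400]=cv2.resize(w[150:330,200:440],(400,300),interpolation=3)
o[300:,:400]=cv2.resize(t[180:300,300:460],(400,300),interpolation=3)
o[:,400:]=cv2.resize(sd[195:315,300:380],(400,600),interpolation=3)
cv2.imwrite("pics/c5.png",o)
```

```text
[ 0.51373218 -0.12681413  0.16390061] [-2.40896444e+00  1.55956515e-04 -3.03970666e-01] [-0.40487527 -1.31073988 -2.88700099] [-3.57671469  1.02493111 -0.07120415] 0.03170141411309331 14.2
```

View pics/c5.png

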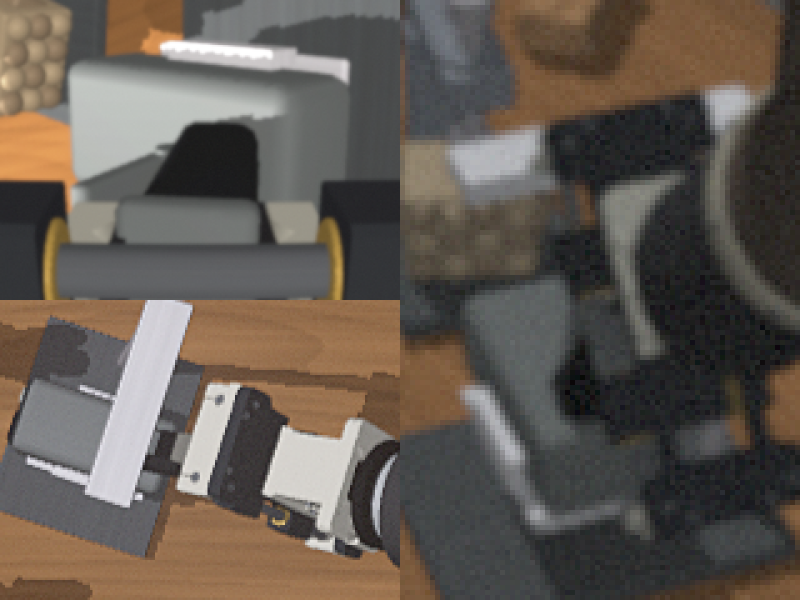

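The picture is inconclusive: fingers are around the grip, but the trigger is hidden. As a diagnostic I'll hold one second, then lower the grip to 3 N. If the trigger is between the pads, its spring will push the fingers open.

>>> arm_command(series=[0,0,0,0,0,0,0,0,0,0,0,0,0,0,0,0,0,0,0,0,0,0,0,0,0,0,0,0,0,0,0,0,0,0,0,0,0,0,0,0,0,0], force=40)

```text
t: 15.1
eef_pos: [0.5137, -0.1268, 0.164]
ee_rot: [-2.409, 0.0, -0.304]
force: [-0.4, -5.3, -7.6]
width: 0.0314
gripper_force: 39.5
```

>>> arm_command(series=[0,0,0,0,0,0,0,0,0,0,0,0,0,0,0,0,0,0,0,0,0,0,0,0,0,0,0,0], force=15)

```text
t: 15.6
eef_pos: [0.5137, -0.1268, 0.164]
ee_rot: [-2.409, 0.0, -0.304]
force: [-0.5, -6.0, -7.7]
width: 0.0319
gripper_force: 14.7
```

>>> arm_command(series=[0,0,0,0,0,0,0,0,0,0,0,0,0,0,0,0,0,0,0,0,0,0,0,0,0,0,0,0], force=3)

```text
t: 16.1
eef_pos: [0.5139, -0.1263, 0.1644]
ee_rot: [-2.408, -0.0, -0.304]
force: [-1.4, -3.8, -4.4]
width: 0.0336
gripper_force: 3.0
```

Run:
```python
from h import *
s=arm.get_state();print(s["eef_pos"],s["ee_rot"],s["force"],s["moment"],s["width"],s["gripper_force"],s["t"])
```

```text
[ 0.51385609 -0.12632083  0.16435766] [-2.40793303e+00 -6.76036915e-05 -3.03707085e-01] [-1.38532075 -3.8317529  -4.35667103] [-4.35969037  1.26524641 -0.06428945] 0.033560515483943926 2.958493083715439 16.1
```

>>> arm_command(series=[0,0,0,0,0,0,0.41,0,0,0,0,0,0,0.41,0,0,0,0,0,0,0.41], force=20)

```text
t: 16.48
eef_pos: [0.5141, -0.1258, 0.1647]
ee_rot: [-2.407, -0.0, -0.304]
force: [0.2, 1.1, -0.4]
width: 0.0357
gripper_force: 0.0
```

>>> arm_command(series=[0,0,0,0,0,0,0.46,0,0,0,0,0,0,0.46,0,0,0,0,0,0,0.46])

```text
t: 16.85
eef_pos: [0.5139, -0.1263, 0.1643]
ee_rot: [-2.408, -0.0, -0.304]
force: [0.2, 0.2, 0.5]
width: 0.0403
gripper_force: 0.0
```

>>> arm_command(series=[0,0,0,0,0,0,0.52,0,0,0,0,0,0,0.52,0,0,0,0,0,0,0.52])

```text
t: 17.23
eef_pos: [0.5139, -0.1264, 0.1643]
ee_rot: [-2.408, -0.0, -0.304]
force: [-0.8, -0.6, 0.4]
width: 0.0456
gripper_force: 0.0
```

Run:
```python
from h import *
s=arm.get_state();print(s["eef_pos"],s["ee_rot"],s["force"],s["moment"],s["width"],s["gripper_force"],s["t"])
```

```text
[ 0.51388369 -0.12640725  0.16427451] [-2.40801897e+00 -5.71867303e-05 -3.03900085e-01] [-0.78280396 -0.59376791  0.39300084] [-2.13144424  0.73618549 -0.02382675] 0.04561411139908816 0.0 17.225
```

No contact at 36–46 mm, so the trigger isn't between the pads. I'll overlay the predicted fingertip and lever points on one composite view.

```bash
cat > geo.py <<'E'
from h import *
from scipy.spatial.transform import Rotation as R
yaw=1.267;ex=np.array([np.cos(yaw),np.sin(yaw),0]);ey=np.array([-ex[1],ex[0],0]);O=np.array([.532,-.062,0])
c,s_=np.cos(np.radians(35)),np.sin(np.radians(35))
def gr(x,y,z):return O+ex*(-.03+x*c-z*s_)+ey*y+np.array([0,0,.105+x*s_+z*c])
def togrip(p):
    d=np.array(p)-O;a=d@ex+.03;b=d[2]-.105;return np.array([a*c+b*s_,d@ey,-a*s_+b*c])
E
python3 - <<'E'
from geo import *
import cv2
st=arm.get_state();r=R.from_euler("xyz",st["ee_rot"]).as_matrix();T=lambda x,y,z:st["eef_pos"]+r@np.array([x,y,z])
w=st["width"]/2
print("tips grip mm",[(togrip(T(0,s*w,.022))*1e3).round(1) for s in(-1,1)])
sd=arm.grab_frame("side");wr=arm.grab_frame("wrist");cv2.imwrite("pics/s6.png",sd);cv2.imwrite("pics/w6.png",wr)
x0,y0,k=300,195,6;a=cv2.resize(sd[y0:y0+100,x0:x0+75],None,fx=k,fy=k,interpolation=cv2.INTER_CUBIC)
a=cv2.convertScaleAbs(a,alpha=2.0,beta=10)
def dot(p,col):
    u,v=proj("side",p);cv2.circle(a,(int((u-x0+.5)*k),int((v-y0+.5)*k)),3,col,-1)
for s in(-1,1):
    for x in(-.0095,.0095):dot(T(x,s*w,.022),(0,0,255));dot(T(x,s*(w+.02),.022),(0,128,255))
for y in(-.01,.01):dot(gr(.040,y,.065),(0,255,0));dot(gr(.015,y,.024),(0,255,0))
for x in(-.015,.015):
    for y in(-.017,.017):dot(gr(x,y,.102),(255,255,0))
b=cv2.resize(wr[190:330,220:420],(350,245),interpolation=3)
o=np.zeros((600,800,3),np.uint8);o[:,:450]=a;o[:245,450:]=cv2.convertScaleAbs(b,alpha=1.5);cv2.imwrite("pics/c6.png",o)
E
```

```text
tips grip mm [array([29.1, -2. , 50.7]), array([-16.2,  -2. ,  45.1])]
```

View pics/c6.png

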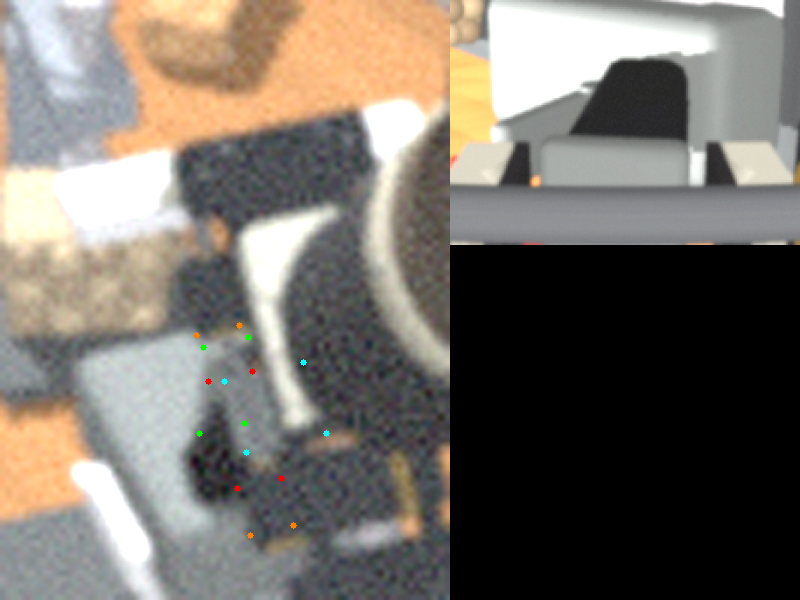

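Image: butt dots (cyan) fit well. The front finger ends near (195–240, 330), and a lever-like grey slab shows in the wrist inset at (500–590, 85–140). I'm triangulating the lever's end from the two earlier wrist frames.

Run:
```python
from geo import *
import json
m3=json.load(open("w3.json"))
def TM(p,e):
    M=np.eye(4);M[:3,:3]=R.from_euler("xyz",e).as_matrix();M[:3,3]=p;return M
C=np.linalg.inv(TM([.4924162,-.20157339,.32108873],[-2.41009,-.00134,-.301713]))@np.array(m3["pose"])
print("cam in tool",C[:3,3].round(4),C[:3,2].round(3))
m4=dict(m3);m4["pose"]=TM([.49629845,-.17755854,.22582447],[-2.40963,-.00246,-.30212])@C
st=arm.get_state();m6=dict(m3);m6["pose"]=TM(st["eef_pos"],st["ee_rot"])@C
def tri(*rays):
    A=np.zeros((3,3));b=np.zeros(3)
    for o,d in rays:
        d=d/np.linalg.norm(d);M=np.eye(3)-np.outer(d,d);A+=M;b+=M@o
    p=np.linalg.solve(A,b);return p,[round(float(np.linalg.norm(np.cross(p-o,d/np.linalg.norm(d))))*1e3,1) for o,d in rays]
for n,a,b in(("lev top",(328.3,207.3),(266.6,223.2)),("lev bot",(331,226),(270.8,247.2)),("butt1",(352.7,202.7),(289.4,220.8)),("butt2",(388.3,204),(344.6,220.8)),("butt4",(350.7,246),(289.4,279.6)),("butt3",(386.7,248),(344,280.8))):
    p,e=tri(ray("wrist",*a,m3),ray("wrist",*b,m4));print(n,p.round(4),"grip mm",(togrip(p)*1e3).round(1),e)
for n,g in (("lever end released",(.037,.01,.065)),("",(.037,-.01,.065)),("face mid",(.037,.01,.054)),("squeezed",(.025,-.01,.065)),("base -y",(.015,-.01,.024))):
    P=gr(*g);print(n,[np.round(proj("wrist",P,m),1).tolist() for m in(m3,m4,m6)])
```

```text
cam in tool [ 0.0672  0.0008 -0.1612] [-0.249  0.     0.968]
lev top [ 0.5319 -0.1002  0.1811] grip mm [ 38.4 -11.4  66. ] [0.5, 0.5]
lev bot [ 0.5146 -0.0968  0.1795] grip mm [35.8  6.2 65.8] [0.7, 0.7]
butt1 [ 0.53   -0.1413  0.1976] grip mm [ 15.2 -21.8 102.4] [0.1, 0.1]
butt2 [ 0.5225 -0.1507  0.1593] grip mm [-16.  -17.4  77.5] [0.0, 0.0]
butt4 [ 0.495  -0.1291  0.1974] grip mm [ 16.   15.3 101.5] [0.1, 0.1]
butt3 [ 0.4837 -0.1404  0.1609] grip mm [-16.4  22.6  79.8] [0.3, 0.3]
lever end released [[329.5, 229.1], [269.9, 252.9], [249.8, 303.0]]
 [[329.8, 208.1], [269.1, 225.5], [247.4, 265.9]]
face mid [[330.5, 226.4], [273.4, 248.5], [255.6, 294.5]]
squeezed [[342.7, 208.4], [285.9, 225.9], [271.2, 267.0]]
base -y [[354.3, 201.6], [308.4, 214.8], [304.4, 244.7]]
```

Run:
```python
from geo import *
import json,cv2
m3=json.load(open("w3.json"));C=np.eye(4);C[:3,3]=[.0672,.0008,-.1612]
def TM(p,e):
    M=np.eye(4);M[:3,:3]=R.from_euler("xyz",e).as_matrix();M[:3,3]=p;return M
B=TM([.4924162,-.20157339,.32108873],[-2.41009,-.00134,-.301713]);C=np.linalg.inv(B)@np.array(m3["pose"]);mt=dict(m3);mt["pose"]=C
for z in(-.03,-.02,-.01,0,.01,.022):print(z,[np.round(proj("wrist",[x,-.044,z],mt)).tolist()+np.round(proj("wrist",[x,.044,z],mt)).tolist() for x in(.0095,-.0095)])
g=cv2.cvtColor(cv2.imread("pics/w1.png"),6);print(g[262:300:4,150:240:6])
# butt predicted now
st=arm.get_state();m6=dict(m3);m6["pose"]=TM(st["eef_pos"],st["ee_rot"])@C
print([np.round(proj("wrist",gr(x,-.017,.102),m6)) for x in(.015,-.015)])
```

```text
-0.03 [[202.0, 294.0, 425.0, 294.0], [207.0, 336.0, 420.0, 336.0]]
-0.02 [[209.0, 285.0, 418.0, 284.0], [213.0, 324.0, 414.0, 324.0]]
-0.01 [[215.0, 276.0, 412.0, 276.0], [219.0, 314.0, 409.0, 314.0]]
0 [[220.0, 269.0, 407.0, 269.0], [223.0, 305.0, 404.0, 305.0]]
0.01 [[225.0, 262.0, 403.0, 262.0], [228.0, 297.0, 400.0, 297.0]]
0.022 [[230.0, 255.0, 398.0, 255.0], [233.0, 288.0, 395.0, 288.0]]
[[ 81  83  85  84  89  89  90  90  90 149 150 145 142 139 135]
 [ 85  82  87  88  89  90  92  93  95 133 145 142 136 136 136]
 [ 83  88  89  88  93  93 105 104 102 106 133  88 136 137 131]
 [ 88  88  91  92  94 100 114 115 115 115  74  23 123 134 138]
 [ 89  92  92  94  93 114 114 115 114 105  25  23 124 140 143]
 [ 90  91  92  92 107 114 116 115 111  67  25  22 125 145 135]
 [ 91  91  91  98 114 115 116 122 108  23  22  20 101 133 136]
 [ 89  88  93 114 115 114 115 127  76  23  24  19  74 134 133]
 [ 53  53  56  56  64  68  73  83  38  36  34  32  48  78 114]
 [ 64  64  63  62  61  60  59  59  57  58  56  55  55  56  54]]
[array([273., 283.]), array([353., 286.])]
```

The visual fingertip corner (221,270) corresponds to a tip at about TCP+0, not +22 mm. So the tips stood at grip z≈68, just past the lever's end at 66, which explains the miss. I'm opening and going deeper in small force-checked steps.

>>> arm_command(series=[0,0,0,0,0,0,1,0,0,0,0,0,0,1,0,0,0,0,0,0,1,0,0,0,0,0,0,1,0,0,0,0,0,0,1,0,0,0,0,0,0.02,1,0,0,0,0,0,0.04,1])

```text
t: 18.2
eef_pos: [0.5147, -0.1237, 0.1612]
ee_rot: [-2.408, 0.0, -0.304]
force: [-0.2, -0.2, 0.5]
width: 0.0875
gripper_force: 0.0
```

>>> arm_command(series=[0,0,0,0,0,0.02,1,0,0,0,0,0,0.04,1,0,0,0,0,0,0.04,1])

```text
t: 18.58
eef_pos: [0.5154, -0.1211, 0.1582]
ee_rot: [-2.408, 0.0, -0.304]
force: [-0.5, 0.0, 0.8]
width: 0.0878
gripper_force: 0.0
```

>>> arm_command(series=[0,0,0,0,0,0.015,1,0,0,0,0,0,0.03,1,0,0,0,0,0,0.03,1])

```text
t: 18.95
eef_pos: [0.516, -0.1193, 0.156]
ee_rot: [-2.408, 0.0, -0.304]
force: [0.3, 0.2, -0.3]
width: 0.0874
gripper_force: 0.0
```

>>> arm_command(series=[0,0,0,0,0,0.015,1,0,0,0,0,0,0.03,1,0,0,0,0,0,0.03,1])

```text
t: 19.32
eef_pos: [0.5166, -0.1173, 0.1537]
ee_rot: [-2.408, 0.0, -0.304]
force: [0.1, -0.4, 0.2]
width: 0.0879
gripper_force: 0.0
```

>>> arm_command(series=[0,0,0,0,0,0.015,1,0,0,0,0,0,0.03,1,0,0,0,0,0,0.03,1])

```text
t: 19.7
eef_pos: [0.5172, -0.1154, 0.1515]
ee_rot: [-2.408, 0.0, -0.304]
force: [-0.6, -0.8, 0.3]
width: 0.0874
gripper_force: 0.0
```

>>> arm_command(series=[0,0,0,0,0,0,0,0,0,0,0,0,0,0,0,0,0,0,0,0,0,0,0,0,0,0,0,0,0,0,0,0,0,0,0,0,0,0,0,0,0,0], force=30)

```text
t: 20.45
eef_pos: [0.5185, -0.1154, 0.1536]
ee_rot: [-2.407, -0.003, -0.303]
force: [0.1, 1.3, 11.2]
width: 0.0403
gripper_force: 29.6
```

Width 40 mm at 30 N: the trigger is pinched with the grip. Holding for a second, then releasing.

>>> arm_command(series=[0,0,0,0,0,0,0,0,0,0,0,0,0,0,0,0,0,0,0,0,0,0,0,0,0,0,0,0,0,0,0,0,0,0,0,0,0,0,0,0,0,0,0,0,0,0,0,0,0,0,0,0,0,0,0,0])

```text
t: 21.45
eef_pos: [0.5185, -0.1154, 0.1536]
ee_rot: [-2.407, -0.003, -0.303]
force: [1.3, 0.3, 11.4]
width: 0.0404
gripper_force: 29.7
```

>>> arm_command(series=[0,0,0,0,0,0,1,0,0,0,0,0,0,1,0,0,0,0,0,0,1,0,0,0,0,0,0,1,0,0,0,0,0,0,1,0,0,0,0,0,0,1,0,0,0,0,0,0,1])

```text
t: 22.32
eef_pos: [0.5172, -0.1157, 0.1516]
ee_rot: [-2.408, 0.0, -0.304]
force: [0.6, -0.2, 0.7]
width: 0.0872
gripper_force: 0.0
```

>>> arm_command(series=[0,0,0,0,0,-0.3,1,0,0,0,0,0,-0.6,1,0,0,0,0,0,-1,1])

```text
t: 22.7
eef_pos: [0.4967, -0.1797, 0.2263]
ee_rot: [-2.408, 0.001, -0.303]
force: [1.0, -0.5, -0.6]
width: 0.0877
gripper_force: 0.0
```

>>> arm_command(series=[0,0,0,0,0,-0.5,1,0,0,0,0,0,-0.9,1,0,0,0,0,0,-0.9,1,0,0,0,0,0,-0.9,1])

```text
t: 23.2
eef_pos: [0.4791, -0.2366, 0.2923]
ee_rot: [-2.407, 0.001, -0.304]
force: [0.5, 0.3, -1.1]
width: 0.0872
gripper_force: 0.0
```

Run:
```python
from geo import *
import json,cv2
m=arm.camera_model("wrist");w=arm.grab_frame("wrist");t=arm.grab_frame("top");cv2.imwrite("pics/w7.png",w);cv2.imwrite("pics/t7.png",t)
s=arm.get_state();print(s["t"],s["eef_pos"],s["force"])
# lever end expected released vs squeezed; dark/bright profile across the lever's end row
for x in(.038,.025):print(x,np.round(proj("wrist",gr(x,-.003,.066),m),1))
u,v=proj("wrist",gr(.038,-.003,.066),m);g=cv2.cvtColor(w,6);print(int(u),int(v),g[int(v)-4:int(v)+5:4,int(u)-16:int(u)+20:2])
m3=json.load(open("w3.json"));u,v=proj("wrist",gr(.038,-.003,.066),m3);g=cv2.cvtColor(cv2.imread("pics/w3.png"),6);print("ref",int(u),int(v),g[int(v)-4:int(v)+5:4,int(u)-16:int(u)+20:2])
# bystanders and stone: change in top view between start and now
t0=cv2.imread("pics/top0.png");d=cv2.absdiff(t0,t).max(2)
for n,(a,b,c_,e) in dict(brush=(455,165,490,250),jar=(130,270,168,302),chip=(155,80,200,135),rock=(130,205,172,245),stone=(225,180,285,225)).items():print(n,(d[b:e,a:c_]>40).mean().round(3))
```

```text
23.3 [ 0.47903131 -0.23609218  0.29189252] [ 0.65407177  0.54028593 -0.14460711]
0.038 [279.1 212.6]
0.025 [292.7 212.9]
279 212 [[140 141 138 147 164 165 164 159 154 127  95  78  75  74  76  76  82  92]
 [138 139 134 143 165 166 164 161 150 126  97  77  74  75  76  76  81  92]
 [139 137 135 134 139 143 147 150 148 128  97  76  75  75  74  75  81  91]]
ref 328 215 [[164 162 163 162 162 161 160 154 144 123  95  75  74  74  72  73  74  73]
 [164 164 164 163 161 161 160 153 137 122  95  75  75  74  73  74  73  72]
 [139 144 148 152 154 155 157 148 135 122  94  75  73  73  73  73  75  80]]
brush 0.168
jar 0.0
chip 0.0
rock 0.0
stone 0.02
```

```bash
python3 -c "
from station import arm
print(arm.job_done())"
```

```text
the job is handed in; nothing more can be done
None
```

Job handed in at about 23 s: the crank was turned about 11.95 rad, which puts the foot about 7 mm in by calculation (foot travel isn't measured directly). After one first close that missed the trigger and held only the grip, the trigger was pinched with the grip for about a second and sprang back. Jar, chip and stone look unmoved in the top view; the brush area changed a little, which I took to be arm shadow.

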